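Slide the battery pack down the test dock's lane

TASK

Push the grey battery pack squarely down the lane of the test dock until its front rests against the white tester, sliding it on the dock plate all the way and never lifting it; the two aluminium guide rails have only just been glued down, so neither the pack nor the robot may touch either of them. Then press the round test key on top of the tester fully down and let it come back up. Do not press the key before the pack is home, and leave everything else on the bench where it is.

Things in the scene. Friction and masses are not known exactly. Their poses are not given: they have to be found in the camera images.
- pack: Battery pack: a loose grey box 110 mm long (own x), 92 wide (y), 50 high, 0.35 to 0.7 kg, pale label and dark slots on top. Origin: centre of its underside; +x points to the front face with two small brass contacts. Starts on the plate's open end before the rails, up to 20 mm off the lane's middle and 0.2 rad askew. Slides by friction (1 to 8 N); may be pushed on any side.
- dock: Test dock, fixed: dark plate, x -250 to 180, y -95 to 95 mm in its own frame, top at height 4 mm. Origin: plate's underside on the lane's middle line; +x points down the lane, +y left of that. White tester on the far end: x 100 to 180, y -65 to 65 mm, top at height 60 mm; its upright face at x = 100 ends the lane. Lane 110 mm wide: 9 mm free each side of a centred pack.
- rail_left: Left aluminium guide rail on the dock, 170 mm long, 8 mm wide, 12 mm high, its top 16 mm above the bench. Origin at the centre of its underside, at dock x = 5, y = +59 mm; so it runs from dock x = -80 to +90 mm and its inner face is at y = +55 mm. Not to be touched.
- rail_right: Right aluminium guide rail, the same, origin at dock x = 5, y = -59 mm, inner face at y = -55 mm. Not to be touched.
- home (a point): Where the pack's origin lies when it is home: on the plate's top (height 4 mm), on the lane's middle line, at dock x = 45 mm. Axes as the dock's.
- test_key_top (a point): Centre of the top face of the test key, a round grey push button of 30 mm diameter standing on top of the tester. It is pressed straight down.
- test_key (a joint): Travel of the test key in m: 0 is up, 0.006 is fully down (a spring; about 4 N presses it fully).
- tape_roll: Bystander: black tape roll, 64 mm across, 18 mm high, lying flat beside the lane on the side away from the robot. Origin at the underside's centre.
- screwdriver: Bystander: screwdriver 150 mm long, lying near the lane on the robot's side. Origin under its middle.
- cell: Bystander: upright steel battery cell, 26 mm across, 50 mm high, beside the lane on the side away from the robot. Origin at the underside's centre.
- mouse: Bystander: dark computer mouse 85 x 52 x 34 mm to the left of the tester. Origin at the underside's centre.
- screw_jar: Bystander: small glass jar 50 mm across, 60 mm high, at the left near the robot. Origin at the underside's centre.
There are look-alikes about, which are no part of the job. Leave any blue look-alike of the pack alone.

How it is judged:
By the outcome, as a careful person would: the job done as asked, in the order asked, and still so for the second after the job is handed in, with the robot touching nothing.
It also fails if it takes over 72 s, if anything falls off the work surface, if the arm or the gripper's body presses on something with over 40 N, if the wrist force passes 120 N, or if a joint passes its speed limit or range.

ROBOT

A 7-joint arm with a two-finger parallel gripper is mounted at the origin on the work surface. World frame = base frame: x ahead of the robot, y to its left, z up, the work surface at z = 0. Lengths are in mm, angles in rad, forces in N, time in s.
With the tool pointing down it reaches from about 400 to 875 mm from the base axis. Payload 19.3 kg.
Tool frame: the origin (TCP) lies on the centre line of the jaws, within the pads' length; the fingertips stand manip.nose_length ahead of it and the grasp point (between the pads) lies 5 mm behind it (manip.nose_length is the distance from the TCP to the fingertips, in mm); z points along the fingers, y is the direction in which the jaws open and shut (so a half turn about z gives the same grasp; the last joint's range is limited). The gripper opens to 85 mm and grips with 20 to 120 N. Pads are 22 mm wide; open, the fingers measure 114 mm over their backs; the gripper's body (76 mm by 85 mm) begins 54 mm behind the grasp point. The pads swing forward as they close: fully open they stand 13 mm farther back than shut.
Start: joints at [1.069, 0.521, -0.036, 1.599, 0.021, 1.021, -0.113], TCP at [261.539, -567.638, 245.291] pointing down, gripper open.
Joint ranges: [-2.91, 2.91], [-0.3, 2.13], [-1.5, 1.42], [0.17, 2.43], [-1.26, 4.41], [0.16, 1.93], [-2.52, 2.52]. Speed limits (rad/s): [1.89, 1.89, 2.39, 2.39, 3.01, 3.01, 3.01].

INTERFACE

Orientations are given as a unit quaternion [x, y, z, w].
In Python, from rig import status, eyes, job, search_frame, trace, tip_of, manip gives the robot as it stands.
- The arm moves only by the tool jog_arm, never from a script. Its argument "deltas" is a list of rows, each a list of 3 entries, a list of its own where there are three numbers: the shift along the tool's x, y, z in m, then the turn, a rotation vector about the tool's x, y, z in rad, then the opening, from 0 (shut) to 1 (fully open). In form: [[[x, y, z], [rx, ry, rz], fingers], ...]. A call has 1 to 10 rows; each row shifts and turns the commanded pose from where the row before left it, along the tool's axes as they then stand; what a row does not reach is not made up. A row lasts 1/10 s, in which the tool goes at most 50 mm and 8.59 degrees, less where a joint would pass 70% of its speed; a pose out of reach is approached as far as the arm can. A call is refused whole if a number of a shift passes 0.05 or a number of a turn 0.15, either way. A call with a gripper value outside its range is refused whole. The fingers move at their own pace and stop on an object; "squeeze" is the grip in N (left out, the last holds). Time passes only in rows, so rows that do not move let the fingers close. It gives the time, the measured TCP pose, the force and the opening at its end, in the units of the state.
- status.sense(): the state, without advancing time (a new reading comes with each control period).
- eyes.capture(name): name is "scene" or "top"; returns a dict with "color" (384x512x3 uint8, red, green, blue), "mtx" (3x3 intrinsics, pixels), "R" (3x3) and "t" (3): a world point X has camera coordinates R X + t. Camera axes: x right, y down, z forward; pixel columns grow to the right and rows downward; lengths in mm; the calibration is good to about 2 mm. A picture is of the moment at which its call begins. There is no depth.
- job.job_done(): hands the job in, once; it reports no verdict.
Trained networks look in a picture, given as the dict that the camera call returned (one of the last four; its "shot" number tells which), for a name from the list of things; names that differ only in an ending like _2 or _b are one class to them, and where a whole thing is asked for, a point or a joint stands for the part that bears it (a point fixed in the world has none). Each returns a list of dicts, best first, with "conf" (0 to 1); they miss things now and then, are a little off and sometimes report something else, mostly with a low value. They report only what shows in the picture. A call takes as long as a camera call. They do not tell look-alikes from the thing itself.
- search_frame(picture, thing): "uv" ([column, row] in pixels, amid what is visible of it).
- trace(picture, thing): "mask" (384x512 bool, what is visible of it) and "uv" ([column, row] in pixels, amid what is visible of it).
- tip_of(picture, thing): "uv" ([column, row] in pixels: a listed point, or the origin of a listed thing).
The state is a dict: "time": time; "joint_pos": joint angles; "joint_velocities": joint speeds; "joint_torque": joint torques, N m; "position": TCP position; "tcp_rot": TCP orientation; "ft_force": force on the tool from outside, world axes, zero at the start; "ft_torque": the same for the moment, N m; "width": opening from 0.0 (shut) to 1.0 (fully open).
Only numpy, scipy, OpenCV 4.12 (cv2) and the standard library are available. Lean on these libraries where they do the work, as an engineer would, in place of code of your own. Each camera call takes 0.05 s, during which the arm holds its last target.

## Working session

There is one attempt and no reset: what is moved stays moved. The work goes in short steps, Python scripts to look and compute and a tool call to move; the robot and the scene stay as the last step left them, time stands still between calls to the robot, and variables do not carry over. Pictures are saved under pics/ and viewed, and the job is handed in when it is done.

Besides the shell and the picture viewer there is one more tool, called after "Call:" in YAML: its name, and indented under it one key for each argument. jog_arm: Moves the arm, as the interface text tells. Its arguments: {"type":"object","properties":{"deltas":{"type":"array","items":{"type":"array"}},"squeeze":{"type":"number"}},"required":["deltas"]}

```bash
mkdir -p pics; ls
python3 - <<'E'
from rig import status, eyes, manip
import cv2
s=status.sense();print(s); print(manip.nose_length)
for n in("scene","top"):
    c=eyes.capture(n);cv2.imwrite(f"pics/{n}0.png",cv2.resize(c["color"][:,:,::-1],(800,600),interpolation=cv2.INTER_CUBIC));print(n,c["mtx"],c["R"],c["t"],c["shot"])
E
```

```text
pics
{'time': 0.0, 'joint_pos': array([ 1.06879126,  0.52204404, -0.03634198,  1.59996545,  0.02120225,
        1.0211267 , -0.11281694]), 'joint_velocities': array([ 0.00112555,  0.0012612 , -0.00021301, -0.00233017,  0.00057095,
        0.00050716,  0.00102959]), 'joint_torque': array([-1.26303254e-03, -9.27120423e+01,  1.97871521e+00, -3.69935632e+01,
        1.77259266e-02,  8.21978407e-03, -8.19937031e-05]), 'position': array([ 261.41335974, -567.35959936,  244.72209894]), 'tcp_rot': array([ 9.76784764e-01,  2.14222289e-01, -1.61641947e-04, -5.56218281e-04]), 'ft_force': array([ 0.52674145, -0.36272634, -0.96423642]), 'ft_torque': array([-0.04305316, -0.01084065,  0.01406213]), 'width': 1.003168089721559}
14.0
scene [[350.77133638   0.         256.15455809]
 [  0.         350.77133638 191.88048105]
 [  0.           0.           1.        ]] [[-0.74844782  0.66313248 -0.00900992]
 [ 0.46565124  0.51578903 -0.71911793]
 [-0.47222324 -0.54241773 -0.69482963]] [ 316.88454511 -227.47177736 1219.62644809] 1
top [[392.25149857   0.         252.9458367 ]
 [  0.         392.25149857 188.60516054]
 [  0.           0.           1.        ]] [[-0.00283153 -0.99992617  0.01181709]
 [-0.99568186  0.00172263 -0.09281522]
 [ 0.09278801 -0.01202887 -0.99561322]] [  83.17016158  513.02277181 1221.23244679] 2
```

View pics/scene0.png

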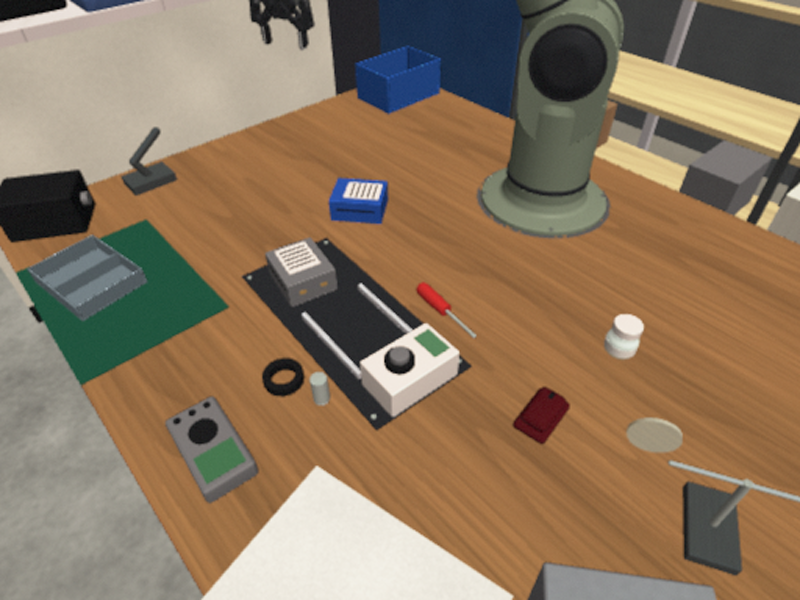

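View pics/top0.png

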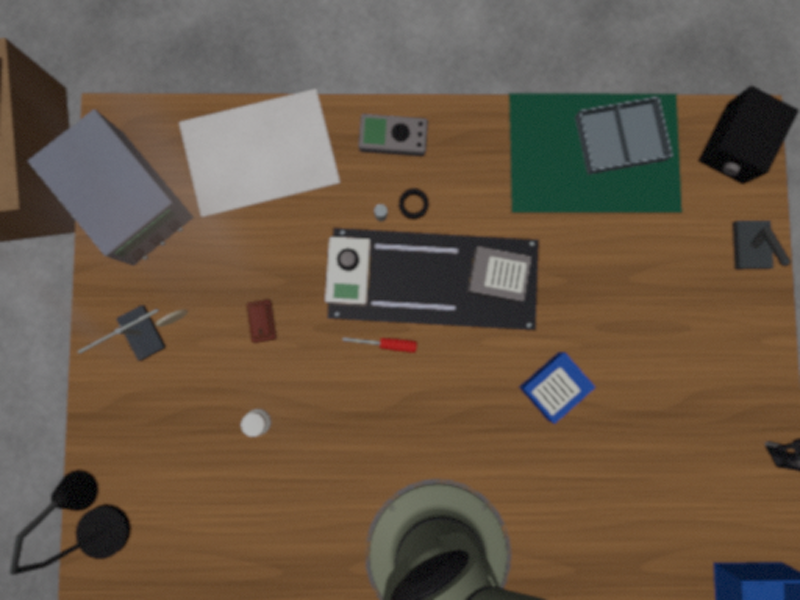

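```bash
cat > h.py <<'E'
import numpy as np, cv2
def proj(c,P):
    P=np.atleast_2d(P); X=P@np.array(c["R"]).T+np.array(c["t"]); u=X@np.array(c["mtx"]).T; return u[:,:2]/u[:,2:]
def ray(c,uv,z):
    R=np.array(c["R"]);t=np.array(c["t"]);C=-R.T@t
    d=R.T@np.linalg.inv(c["mtx"])@np.array([uv[0],uv[1],1.]); return C+d*(z-C[2])/d[2]
def T2(p,pts):
    c,s=np.cos(p[2]),np.sin(p[2]); pts=np.atleast_2d(np.array(pts,float)); o=pts.copy()
    o[:,0]=p[0]+c*pts[:,0]-s*pts[:,1]; o[:,1]=p[1]+s*pts[:,0]+c*pts[:,1]; return o
E
python3 - <<'E'
from rig import *
from h import *
for n in("scene","top"):
    c=eyes.capture(n)
    im=c["color"][:,:,::-1].copy(); np.savez(f"{n}.npz",**{k:c[k] for k in("color","mtx","R","t")})
    for th,z in(("pack",0),("dock",0),("rail_left",4),("rail_right",4),("test_key_top",70),("tape_roll",0),("screwdriver",0),("cell",0),("mouse",0),("screw_jar",0)):
        r=tip_of(c,th)[:2]
        for k in r: print(n,"tip",th,round(k["conf"],2),np.round(k["uv"],1),np.round(ray(c,k["uv"],4 if th=="pack" else z),1))
    for th in("pack","dock","rail_left","test_key_top"):
        for i,k in enumerate(trace(c,th)[:3]):
            m=k["mask"]; print(n,th,round(k["conf"],2),np.round(k["uv"],1),m.sum(), cv2.minAreaRect(np.argwhere(m)[:,::-1].astype(np.float32)))
            np.save(f"m_{n}_{th}_{i}.npy",m)
c0=np.load("top.npz")["color"][130:220,200:350,::-1]
cv2.imwrite("pics/ctop.png",cv2.resize(c0,None,fx=5,fy=5,interpolation=cv2.INTER_CUBIC))
c0=np.load("scene.npz")["color"][145:280,150:310,::-1]
cv2.imwrite("pics/cscene.png",cv2.resize(c0,None,fx=4.4,fy=4.4,interpolation=cv2.INTER_CUBIC))
E
```

```text
scene tip pack 0.95 [193.4 182. ] [ 562.5 -116.6    4. ]
scene tip pack 0.84 [229.4 134.9] [ 338.7 -231.6    4. ]
scene tip dock 0.61 [228.8 211.9] [557.3  41.3   0. ]
scene tip rail_left 0.61 [347.  268.5] [468.  362.5   4. ]
scene tip rail_left 0.59 [246.7 200.8] [497.4  44.7   4. ]
scene tip rail_right 0.57 [211.7 221.7] [613.5  41.8   4. ]
scene tip test_key_top 0.48 [259.2 225.3] [568.1 174.9  70. ]
scene tip tape_roll 0.71 [179.7 242.4] [710.3  40.5   0. ]
scene tip screwdriver 0.74 [286.3 202.2] [418.1 118.2   0. ]
scene tip cell 0.52 [207.3 256.9] [685.1 121.    0. ]
scene tip mouse 0.61 [347. 269.] [466.4 362.2   0. ]
scene tip screw_jar 0.69 [393.8 221.2] [260.8 352.3   0. ]
scene pack 0.73 [229.4 128.1] 900 ((228.8310546875, 128.027587890625), (35.87565231323242, 26.65760040283203), 4.763641834259033)
scene pack 0.66 [192.8 174.1] 1271 ((193.12330627441406, 172.82876586914062), (37.219085693359375, 38.974700927734375), 69.44395446777344)
scene rail_left 0.58 [250.2 202.5] 148 ((247.50003051757812, 197.50001525878906), (41.01219177246094, 5.656853675842285), 45.0)
scene tes
[... 783 characters left out ...]
ouse 0.8 [167.  203.7] [467.2 358.    0. ]
top tip mouse 0.31 [253.  175.1] [559.4  81.4   0. ]
top tip screw_jar 0.64 [167.3 268.4] [262.2 353.5   0. ]
top pack 0.94 [355.8 246.4] 1219 ((355.7821960449219, 247.38084411621094), (33.656158447265625, 37.267784118652344), 47.121097564697266)
top pack 0.65 [320.9 178.7] 1162 ((318.8200378417969, 175.24002075195312), (37.65538787841797, 32.02050018310547), 10.304847717285156)
top dock 0.55 [269.5 177.1] 6723 ((276.3790283203125, 177.2763671875), (135.47520446777344, 60.0423469543457), 3.416588068008423)
top rail_left 0.42 [259.6 189.8] 70 ((263.0, 195.0), (46.0, 2.0), -0.0)
top test_key_top 0.59 [220.5 160.6] 83 ((221.5, 165.5), (9.0, 9.0), 90.0)
```

View pics/ctop.png

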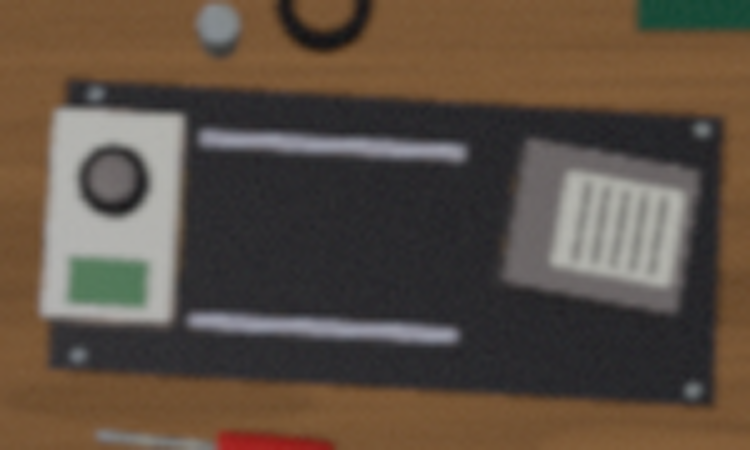

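View pics/cscene.png

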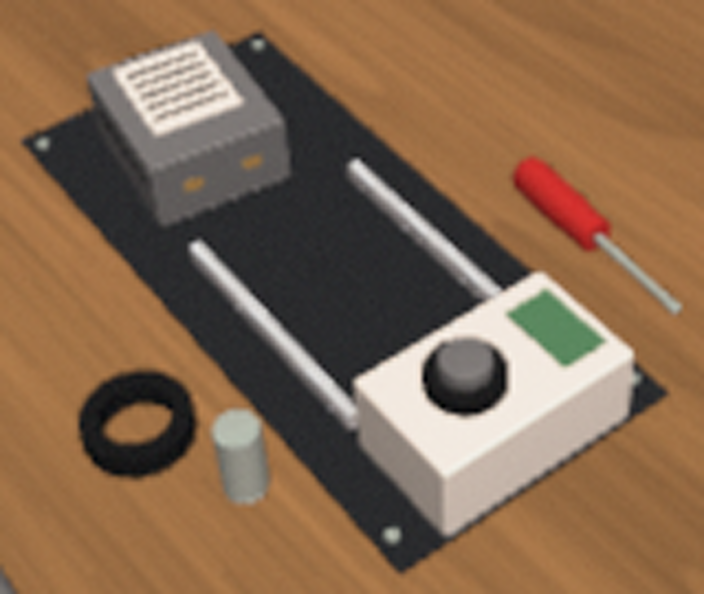

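```bash
cat > fit.py <<'E'
from h import *
from scipy.optimize import least_squares
def cv(u,f,o): return (np.array(u)+.5)/f-.5+np.array(o)
def fit(obs,p0,shift=False):
    def f(p):
        r=[]
        for i,(c,uv,P) in enumerate(obs):
            r.append((proj(c,T2(p,P))-uv+ (0 if not shift else p[3+2*i:5+2*i])).ravel())
        if shift: r.append(p[3:]*0.3)
        return np.concatenate(r)
    p=np.array(list(p0)+([0]*2*len(obs) if shift else []),float)
    s=least_squares(f,p); return s.x,f(s.x)
E
python3 - <<'E'
from fit import *
t=dict(np.load("top.npz"));s=dict(np.load("scene.npz"))
Z=4
pl=[(-250,-95,Z),(-250,95,Z),(180,95,Z),(180,-95,Z)]
te=[(100,-65,60),(100,65,60),(180,65,60),(180,-65,60)]
tu=cv([(722,119),(713,404),(50,366),(68,80),(186,113),(175,324),(40,318),(54,108)],5,(200,130))
su=cv([(22,140),(262,33),(667,393),(403,572),(355,383),(540,273),(634,352),(445,475)],4.4,(150,145))
for nm,o in(("both",[(t,tu,pl+te),(s,su,pl+te)]),("top",[(t,tu,pl+te)]),("scene",[(s,su,pl+te)])):
    p,r=fit(o,(560,36,1.55)); print(nm,np.round(p,3)); print(np.round(r.reshape(-1,2),1).tolist())
D=fit([(t,tu,pl+te),(s,su,pl+te)],(560,36,1.55))[0]
pk=[(55,-46,54),(-55,-46,54),(-55,46,54),(55,46,54)]
pu=cv([(525,138),(700,172),(677,313),(502,283)],5,(200,130))
ps=cv([(158,168),(90,82),(215,35),(285,122)],4.4,(150,145))
for nm,o in(("both",[(t,pu,pk),(s,ps,pk)]),("top",[(t,pu,pk)]),("scene",[(s,ps,pk)])):
    p,r=fit(o,(550,-137,1.5)); 
    c,sn=np.cos(D[2]),np.sin(D[2]);d=p[:2]-D[:2]
    print(nm,np.round(p,3),"in dock",c*d[0]+sn*d[1],-sn*d[0]+c*d[1],p[2]-D[2]); print(np.round(r.reshape(-1,2),1).tolist())
E
```

```text
both [552.885  38.492   1.512]
[[0.4, -1.0], [0.2, 0.3], [-0.9, 0.3], [-0.6, -0.8], [-0.7, -0.1], [-1.1, -0.6], [-0.1, -0.9], [-0.1, -0.6], [-0.3, -0.6], [-0.4, -1.0], [0.9, -0.6], [-0.5, -0.3], [-0.7, -1.2], [0.4, -1.6], [1.0, -0.3], [-0.0, 0.1]]
top [551.61   37.35    1.513]
[[0.7, -0.7], [0.6, 0.6], [-0.5, 0.7], [-0.3, -0.3], [-0.4, 0.4], [-0.7, -0.2], [0.3, -0.4], [0.3, -0.1]]
scene [554.109  39.737   1.511]
[[-0.4, -0.2], [-0.4, -0.6], [0.9, -0.0], [-0.6, 0.4], [-0.8, -0.6], [0.4, -1.0], [1.0, 0.3], [-0.1, 0.8]]
both [ 554.131 -124.049    1.397] in dock -162.1841079875323 -10.839434476666657 -0.1143977837135286
[[-0.5, -0.1], [-0.7, -0.9], [-0.5, -0.2], [-0.5, -0.2], [-0.9, 0.5], [-0.7, -2.0], [0.2, -1.8], [1.1, -1.0]]
top [ 552.981 -125.765    1.39 ] in dock -163.96465709453054 -9.792538113446737 -0.12185681860186937
[[0.2, 0.1], [-0.1, -0.4], [-0.1, 0.3], [-0.1, -0.0]]
scene [ 556.282 -120.471    1.406] in dock -158.48549421614288 -12.77547217056261 -0.10595712262550072
[[-0.6, 1.6], [-0.8, -0.9], [0.1, -0.9], [1.3, -0.2]]
```

Candidates (top view, 800x600 px): the grey labelled box at (500,273) on the plate, the blue look-alike at (557,387), the grey meter at (393,133) and the grey tray at (625,135). I choose the one at (500,273). It is grey, stands on the open plate end, and shows two brass contacts facing the tester in the close crop.

The pack sits about 10 mm off toward -y and -0.117 rad askew. I'll first square it with a push on its far side, then push from the rear.

Call:
jog_arm:
  deltas:
    - [[0, 0, 0], [0, 0, 0.1225], 0.8]
    - [[0, 0, 0], [0, 0, 0.1225], 0.8]
    - [[0, 0, 0], [0, 0, 0.1225], 0.8]
    - [[0, 0, 0], [0, 0, 0.1225], 0.8]

```text
time: 2.0
position: [261.5, -567.6, 245.3]
tcp_rot: [0.999, -0.032, 0.0, -0.0]
ft_force: [-1.0, 0.1, -0.1]
width: 0.801
```

Call:
jog_arm:
  deltas:
    - [[0.017, -0.023, 0], [0, 0, 0], 0.8]
    - [[0.017, -0.023, 0], [0, 0, 0], 0.8]
    - [[0.017, -0.023, 0], [0, 0, 0], 0.8]
    - [[0.017, -0.023, 0], [0, 0, 0], 0.8]
    - [[0.017, -0.023, 0], [0, 0, 0], 0.8]
    - [[0.017, -0.023, 0], [0, 0, 0], 0.8]
    - [[0.017, -0.023, 0], [0, 0, 0], 0.8]
    - [[0.017, -0.023, 0], [0, 0, 0], 0.8]
    - [[0.017, -0.023, 0], [0, 0, 0], 0.8]
    - [[0.017, -0.023, 0], [0, 0, 0], 0.8]

```text
time: 3.0
position: [445.3, -347.0, 245.4]
tcp_rot: [1.0, -0.029, 0.0, 0.0]
ft_force: [0.4, -0.7, -0.1]
width: 0.798
```

Call:
jog_arm:
  deltas:
    - [[0.017, -0.023, 0], [0, 0, 0], 0.8]
    - [[0.017, -0.023, 0], [0, 0, 0], 0.8]
    - [[0.017, -0.023, 0], [0, 0, 0], 0.8]
    - [[0.017, -0.023, 0], [0, 0, 0], 0.8]
    - [[0.017, -0.023, 0], [0, 0, 0], 0.8]
    - [[0.017, -0.023, 0], [0, 0, 0], 0.8]
    - [[0.017, -0.023, 0], [0, 0, 0], 0.8]
    - [[0.017, -0.023, 0], [0, 0, 0], 0.8]
    - [[0.017, -0.023, 0], [0, 0, 0], 0.8]
    - [[0.017, -0.023, 0], [0, 0, 0], 0.8]

```text
time: 4.0
position: [628.4, -127.2, 245.3]
tcp_rot: [1.0, -0.029, 0.0, 0.0]
ft_force: [0.5, -0.6, -0.6]
width: 0.798
```

```bash
cat > w.py <<'E'
from rig import *
from h import *
from scipy.spatial.transform import Rotation as Ro
D=(552.9,38.5,1.512)
def where():
    s=status.sense(); R=Ro.from_quat(s["tcp_rot"]).as_matrix(); p=np.array(s["position"])
    c,sn=np.cos(D[2]),np.sin(D[2]);d=p[:2]-D[:2]
    print("t",round(s["time"],2),"pos",p.round(1),"dock",round(c*d[0]+sn*d[1],1),round(-sn*d[0]+c*d[1],1),"yaw",round(np.arctan2(R[1,0],R[0,0]),4),"z",R[:,2].round(3),"F",np.round(s["ft_force"],1),"w",round(s["width"],2),"j",np.round(s["joint_pos"],2))
    return p,R
def delta(x,y,z):
    p,R=where(); t=np.append(T2(D,[(x,y,0)])[0,:2],z); print("tool delta mm",(R.T@(t-p)).round(1))
def snap(n,crop,f,name):
    c=eyes.capture(n); u0,v0,u1,v1=crop
    cv2.imwrite(f"pics/{name}.png",cv2.resize(c["color"][v0:v1,u0:u1,::-1],None,fx=f,fy=f,interpolation=cv2.INTER_CUBIC))
    np.savez(f"{n}.npz",**{k:c[k] for k in("color","mtx","R","t")}); return c
E
python3 -c "
from w import *
delta(-163,-87,35)"
```

```text
t 4.0 pos [ 628.4 -127.2  245.3] dock -161.0 -85.1 yaw -0.0582 z [ 0. -0. -1.] F [ 0.5 -0.6 -0.6] w 0.8 j [ 0.12  0.55 -0.02  1.55  0.01  1.04 -1.53]
tool delta mm [  1.9   2.  210.3]
```

Call:
jog_arm:
  deltas:
    - [[0.006, 0.002, 0.025], [0, 0, 0], 0.8]
    - [[0, 0, 0.03], [0, 0, 0], 0.8]
    - [[0, 0, 0.03], [0, 0, 0], 0.8]
    - [[0, 0, 0.03], [0, 0, 0], 0.8]
    - [[0, 0, 0.03], [0, 0, 0], 0.8]
    - [[0, 0, 0.025], [0, 0, 0], 0.8]
    - [[0, 0, 0.02], [0, 0, 0], 0.8]
    - [[0, 0, 0.015], [0, 0, 0], 0.8]
    - [[0, 0, 0.004], [0, 0, 0], 0.8]
    - [[0, 0, 0], [0, 0, 0], 0.8]

```text
time: 5.0
position: [633.6, -130.6, 36.2]
tcp_rot: [1.0, -0.029, -0.0, -0.0]
ft_force: [-0.3, 0.3, 0.3]
width: 0.799
```

```bash
python3 -c "
from w import *
delta(-163,-57,35)
snap('scene',(110,110,290,245),4.4,'s1');snap('top',(270,120,380,220),6,'t1')"
```

```text
t 5.0 pos [ 633.6 -130.6   36.2] dock -164.0 -90.5 yaw -0.0582 z [-0.  0. -1.] F [-0.3  0.3  0.3] w 0.8 j [ 0.13  0.82 -0.02  1.66  0.03  0.66 -1.54]
tool delta mm [-33.5  -1.    1.2]
```

View pics/s1.png

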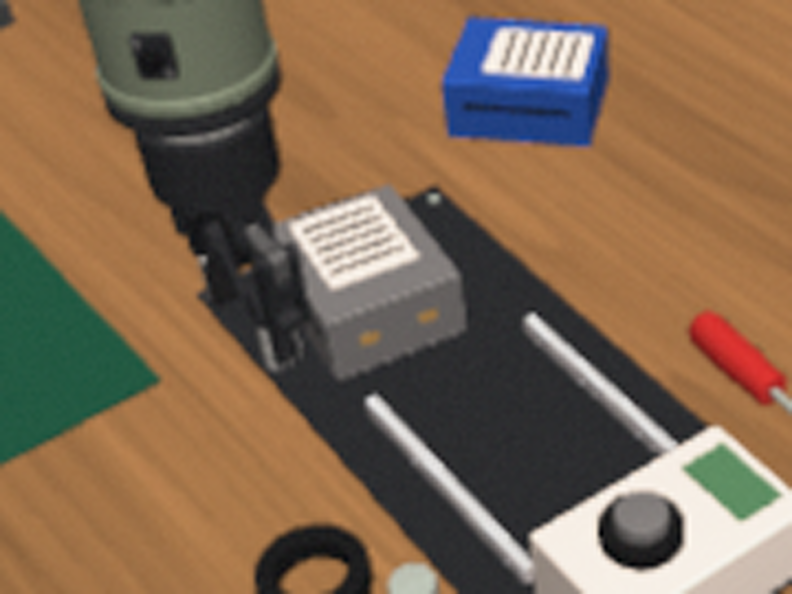

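View pics/t1.png

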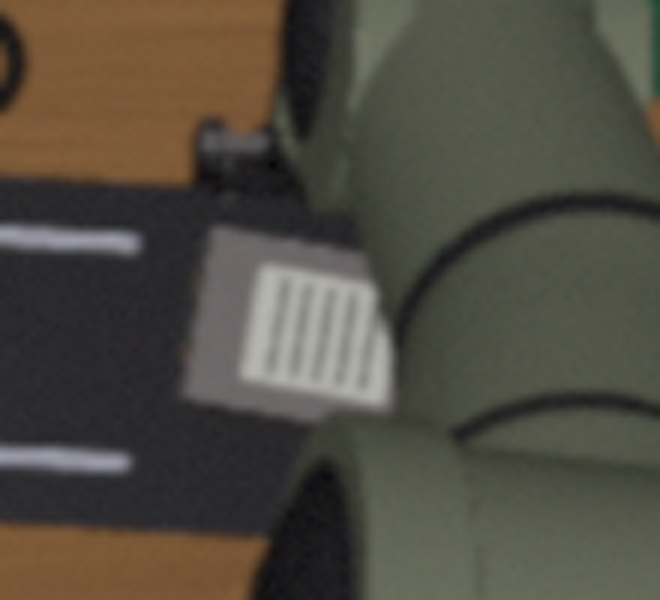

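The scene shot shows the fingers beside the pack's far side, clear of the rails. Now a slow pull in tool -x.

Call:
jog_arm:
  deltas:
    - [[-0.005, 0, 0], [0, 0, 0], 0.8]
    - [[-0.005, 0, 0], [0, 0, 0], 0.8]
    - [[-0.004, 0, 0], [0, 0, 0], 0.8]
    - [[-0.003, 0, 0], [0, 0, 0], 0.8]
    - [[-0.003, 0, 0], [0, 0, 0], 0.8]
    - [[-0.003, 0, 0], [0, 0, 0], 0.8]

```text
time: 5.7
position: [611.0, -129.0, 36.6]
tcp_rot: [1.0, -0.029, 0.001, -0.0]
ft_force: [3.0, 1.3, 1.1]
width: 0.802
```

Call:
jog_arm:
  deltas:
    - [[-0.002, 0, 0], [0, 0, 0], 0.8]
    - [[-0.002, 0, 0], [0, 0, 0], 0.8]
    - [[-0.002, 0, 0], [0, 0, 0], 0.8]
    - [[-0.001, 0, 0], [0, 0, 0], 0.8]
    - [[0, 0, 0], [0, 0, 0], 0.8]

```text
time: 6.2
position: [603.5, -128.8, 36.3]
tcp_rot: [1.0, -0.029, -0.0, 0.0]
ft_force: [3.3, 0.5, 1.9]
width: 0.802
```

```bash
python3 -c "
from w import *
delta(-163,-57,35)
snap('scene',(150,135,270,215),6.6,'s2')"
```

```text
t 6.2 pos [ 603.5 -128.8   36.3] dock -164.1 -60.4 yaw -0.0582 z [-0. -0. -1.] F [3.3 0.5 1.9] w 0.8 j [ 0.13  0.78 -0.03  1.75  0.03  0.61 -1.54]
tool delta mm [-3.4 -1.1  1.3]
```

View pics/s2.png

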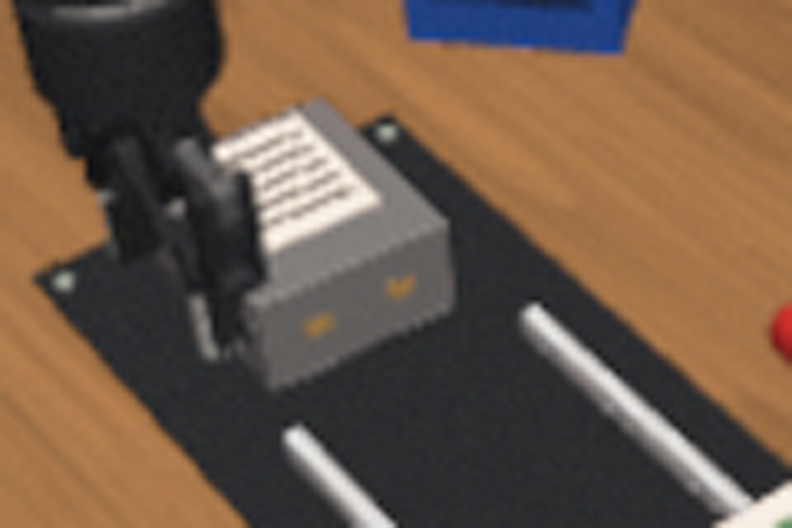

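Call:
jog_arm:
  deltas:
    - [[-0.0015, 0, 0], [0, 0, 0], 0.8]
    - [[-0.0015, 0, 0], [0, 0, 0], 0.8]
    - [[0, 0, 0], [0, 0, 0], 0.8]

```text
time: 6.55
position: [600.3, -128.6, 36.2]
tcp_rot: [1.0, -0.029, -0.0, -0.0]
ft_force: [3.0, 0.6, 0.9]
width: 0.8
```

Call:
jog_arm:
  deltas:
    - [[0.01, 0, 0], [0, 0, 0], 0.8]
    - [[0.02, 0, 0], [0, 0, 0], 0.8]
    - [[0, 0, -0.03], [0, 0, 0], 0.8]
    - [[0, 0, -0.04], [0, 0, 0], 0.8]
    - [[0, 0, -0.04], [0, 0, 0], 0.6]
    - [[0, -0.04, 0], [0, 0, 0], 0.5]
    - [[0.0, -0.04, 0], [0, 0, 0], 0.5]
    - [[0.0, -0.04, 0], [0, 0, 0], 0.5]
    - [[0.0, -0.04, 0], [0, 0, 0], 0.5]
    - [[0.0, 0, 0], [0, 0, 0], 0.5]

```text
time: 7.55
position: [639.9, 36.1, 146.0]
tcp_rot: [1.0, -0.026, -0.001, -0.001]
ft_force: [-0.0, -0.2, -0.8]
width: 0.499
```

```bash
python3 -c "
from w import *
where()
snap('scene',(150,135,310,265),5,'s3');snap('top',(200,130,350,220),5.3,'t3')"
```

```text
t 7.55 pos [639.9  36.1 146. ] dock 2.7 -87.0 yaw -0.0511 z [-0.001  0.003 -1.   ] F [-0.  -0.2 -0.8] w 0.5 j [-0.13  0.66 -0.03  1.64  0.02  0.85 -1.78]
```

View pics/s3.png

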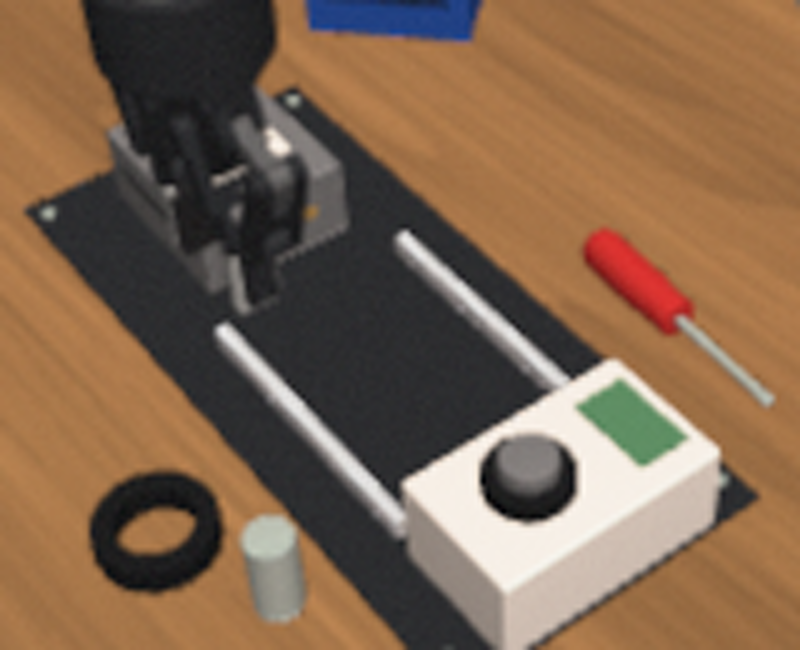

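View pics/t3.png

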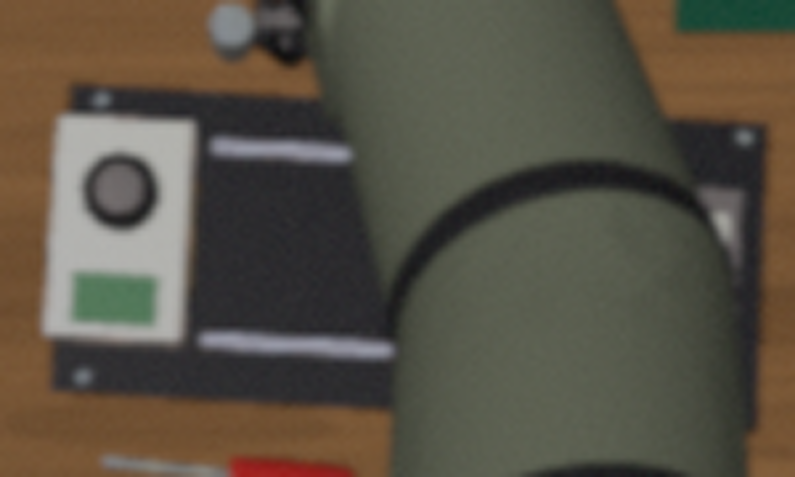

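The move went toward the tester at a safe height (z 146, no contact). Now back to the rear end of the plate.

Call:
jog_arm:
  deltas:
    - [[0, 0.035, 0], [0, 0, 0], 0.5]
    - [[0, 0.035, 0], [0, 0, 0], 0.5]
    - [[0, 0.035, 0], [0, 0, 0], 0.5]
    - [[0, 0.035, 0], [0, 0, 0], 0.5]
    - [[0, 0.035, 0], [0, 0, 0], 0.5]
    - [[0, 0.035, 0], [0, 0, 0], 0.5]
    - [[0, 0.035, 0], [0, 0, 0], 0.5]
    - [[0, 0.035, 0], [0, 0, 0], 0.5]
    - [[0, 0.035, 0], [0, 0, 0], 0.5]
    - [[0, 0.035, 0], [0, 0, 0], 0.5]

```text
time: 8.65
position: [618.3, -323.3, 146.1]
tcp_rot: [1.0, -0.03, -0.001, 0.0]
ft_force: [0.2, 0.7, 0.4]
width: 0.501
```

Call:
jog_arm:
  deltas:
    - [[0, 0, 0], [0, 0, -0.14], 0.5]
    - [[0, 0, 0], [0, 0, -0.14], 0.5]
    - [[0, 0, 0], [0, 0, -0.14], 0.5]
    - [[0, 0, 0], [0, 0, -0.14], 0.5]
    - [[0, 0, 0], [0, 0, -0.14], 0.5]
    - [[0, 0, 0], [0, 0, -0.14], 0.5]
    - [[0, 0, 0], [0, 0, -0.14], 0.5]
    - [[0, 0, 0], [0, 0, -0.14], 0.5]
    - [[0, 0, 0], [0, 0, -0.14], 0.5]
    - [[0, 0, 0], [0, 0, -0.14], 0.5]

```text
time: 9.65
position: [618.4, -322.0, 146.0]
tcp_rot: [0.782, 0.623, -0.001, -0.0]
ft_force: [0.2, 0.4, 0.4]
width: 0.502
```

```bash
python3 -c "
from w import *
delta(-270,0,35)
snap('scene',(140,125,270,225),6,'s4');snap('top',(200,130,350,220),5.3,'t4')"
```

```text
t 9.65 pos [ 618.4 -322.   146. ] dock -356.0 -86.6 yaw 1.3454 z [-0.001 -0.001 -1.   ] F [0.2 0.4 0.4] w 0.5 j [ 0.62  0.76 -0.37  1.46  0.31  0.98 -0.06]
tool delta mm [ 70.6 -99.5 111. ]
```

View pics/s4.png

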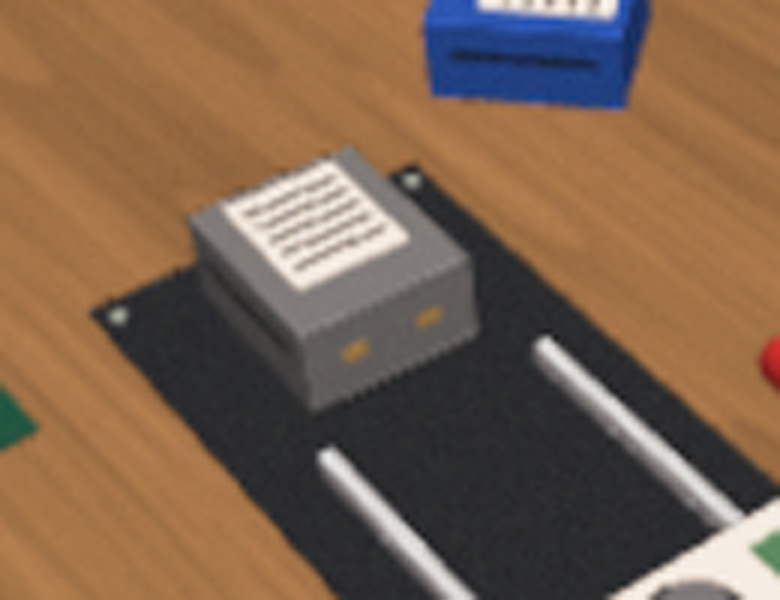

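View pics/t4.png

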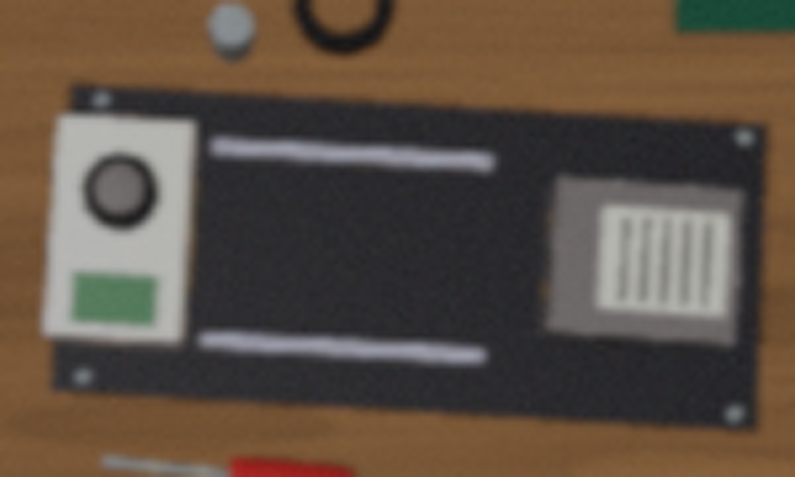

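```bash
cat > rel.py <<'E'
from fit import *
def run(tp,sp,ft=5.3,ot=(200,130),fs=6,os_=(140,125)):
    t=dict(np.load("top.npz"));s=dict(np.load("scene.npz"))
    Z=4
    pl=[(-250,-95,Z),(-250,95,Z),(180,95,Z),(180,-95,Z),(90,-59,16),(-80,-59,16),(90,59,16),(-80,59,16)]
    te=[(100,-65,60),(100,65,60)]
    tu=cv([(766,126),(756,429),(53,389),(72,85),(211,147),(495,162),(199,340),(487,355),(198,119),(186,343)],5.3,(200,130))
    su=cv([(22,140),(262,33),(667,393),(403,572),(355,383),(540,273)],4.4,(150,145))
    Dt,r=fit([(t,tu,pl+te)],(560,36,1.55)); print("dock top",Dt.round(3),np.round(r,1).tolist())
    Ds,r=fit([(s,su,pl[:4]+te)],(560,36,1.55)); print("dock scene",Ds.round(3))
    pk=[(55,-46,54),(-55,-46,54),(-55,46,54),(55,46,54),(55,-46,4),(55,46,4)]
    for nm,c,o,f,of,D in(("top",t,tp,ft,ot,Dt),("scene",s,sp,fs,os_,Ds)):
        if o is None: continue
        ii=[i for i,q in enumerate(o) if q is not None]
        p,r=fit([(c,cv([o[i] for i in ii],f,of),[pk[i] for i in ii])],(550,-137,1.5))
        cc,sn=np.cos(D[2]),np.sin(D[2]);d=p[:2]-D[:2]
        print(nm,np.round(p,3),"in dock",(cc*d[0]+sn*d[1]).round(1),(-sn*d[0]+cc*d[1]).round(1),(p[2]-D[2]).round(4),np.round(r,1).tolist())
E
python3 -c "
from rel import *
run([(556,176),(744,189),(737,346),(546,332)],[(303,335),(190,220),(347,148),(470,262),(316,410),(478,332)])"
```

```text
dock top [551.607  37.033   1.512] [0.7, -0.6, 0.6, 0.5, -0.4, 0.5, -0.1, -0.4, 0.5, -0.3, -0.3, -0.1, 0.6, -0.1, -0.5, 0.0, -0.4, 0.5, -0.7, -0.1]
dock scene [554.307  40.641   1.511]
top [ 540.776 -130.632    1.498] in dock -168.0 1.0 -0.0144 [0.2, 0.1, -0.2, 0.1, -0.3, -0.2, 0.3, -0.0]
scene [ 543.997 -128.983    1.509] in dock -169.9 0.2 -0.0021 [-0.3, 0.4, -1.0, -0.6, 0.5, -0.7, 0.4, -1.2, 0.0, 1.2, 0.5, 0.4]
```

The pack is now at dock y about +0.6 mm and square within 0.015 rad. Next I'll finish turning the tool and line it up behind the pack.

Call:
jog_arm:
  deltas:
    - [[0, 0, 0], [0, 0, -0.083], 0.5]
    - [[0, 0, 0], [0, 0, -0.083], 0.5]
    - [[0, 0, 0], [0, 0, 0], 0.5]

```text
time: 10.05
position: [618.9, -321.2, 146.0]
tcp_rot: [0.73, 0.683, -0.0, -0.0]
ft_force: [-0.1, -0.1, 0.7]
width: 0.499
```

```bash
python3 -c "
from w import *
delta(-268,0.5,34)"
```

```text
t 10.05 pos [ 618.9 -321.2  146. ] dock -355.2 -87.0 yaw 1.504 z [-0.001 -0.    -1.   ] F [-0.1 -0.1  0.7] w 0.5 j [ 0.64  0.77 -0.41  1.45  0.34  0.99  0.08]
tool delta mm [ 86.5 -88.1 112.1]
```

Call:
jog_arm:
  deltas:
    - [[0, -0.022, 0], [0, 0, -0.008], 0.5]
    - [[0, -0.022, 0], [0, 0, 0], 0.5]
    - [[0.0, -0.022, 0.02], [0, 0, 0], 0.5]
    - [[0, -0.022, 0.03], [0, 0, 0], 0.5]
    - [[0.02, 0, 0.03], [0, 0, 0], 0.5]
    - [[0.03, 0, 0.02], [0, 0, 0], 0.5]
    - [[0.025, 0, 0.012], [0, 0, 0], 0.5]
    - [[0.01, 0, 0], [0, 0, 0], 0.5]
    - [[0, 0, 0], [0, 0, 0], 0.5]

```text
time: 10.95
position: [536.7, -229.4, 34.5]
tcp_rot: [0.727, 0.687, -0.0, -0.0]
ft_force: [0.5, -0.2, -1.0]
width: 0.499
```

```bash
python3 -c "
from w import *
delta(-268,0.5,34)
snap('scene',(120,105,280,225),5,'s5')"
```

```text
t 10.95 pos [ 536.7 -229.4   34.5] dock -268.4 0.5 yaw 1.5139 z [-0. -0. -1.] F [ 0.5 -0.2 -1. ] w 0.5 j [ 0.55  0.77 -0.35  1.83  0.43  0.62 -0.12]
tool delta mm [ 0.4 -0.   0.5]
```

View pics/s5.png

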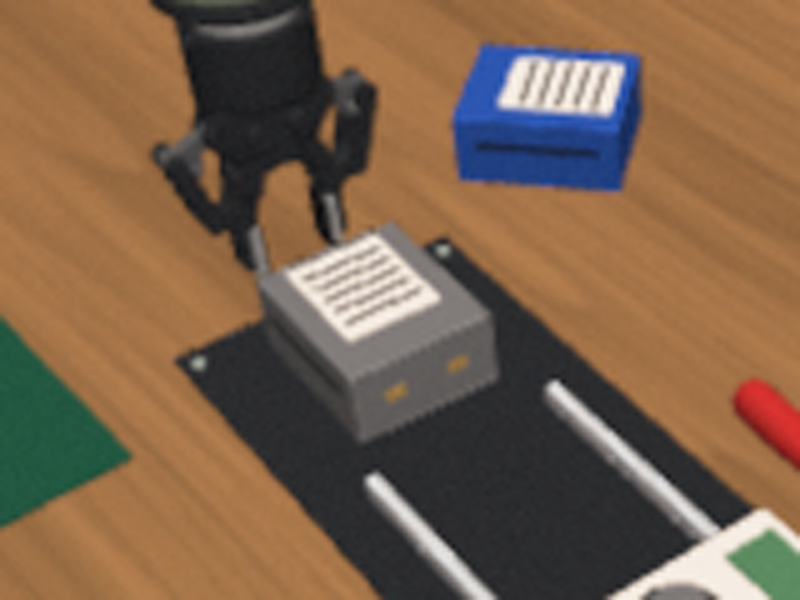

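Call:
jog_arm:
  deltas:
    - [[0.01, 0, 0], [0, 0, 0], 0.5]
    - [[0.01, 0, 0], [0, 0, 0], 0.5]
    - [[0.006, 0, 0], [0, 0, 0], 0.5]
    - [[0.004, 0, 0], [0, 0, 0], 0.5]
    - [[0.004, 0, 0], [0, 0, 0], 0.5]
    - [[0.005, 0, 0], [0, 0, 0], 0.5]
    - [[0.006, 0, 0], [0, 0, 0], 0.5]
    - [[0.006, 0, 0], [0, 0, 0], 0.5]
    - [[0.006, 0, 0], [0, 0, 0], 0.5]
    - [[0.004, 0, 0], [0, 0, 0], 0.5]

```text
time: 12.0
position: [539.8, -168.7, 34.4]
tcp_rot: [0.726, 0.687, 0.0, 0.0]
ft_force: [-0.6, -4.9, 3.1]
width: 0.502
```

```bash
python3 -c "
from w import *
delta(-206,0.5,34)
snap('scene',(140,125,270,225),6,'s6')
snap('top',(200,130,350,220),5.3,'t6')"
```

```text
t 12.0 pos [ 539.8 -168.7   34.4] dock -207.6 0.9 yaw 1.5161 z [ 0. -0. -1.] F [-0.6 -4.9  3.1] w 0.5 j [ 0.44  0.75 -0.34  1.88  0.43  0.58 -0.23]
tool delta mm [1.6 0.4 0.4]
```

View pics/s6.png

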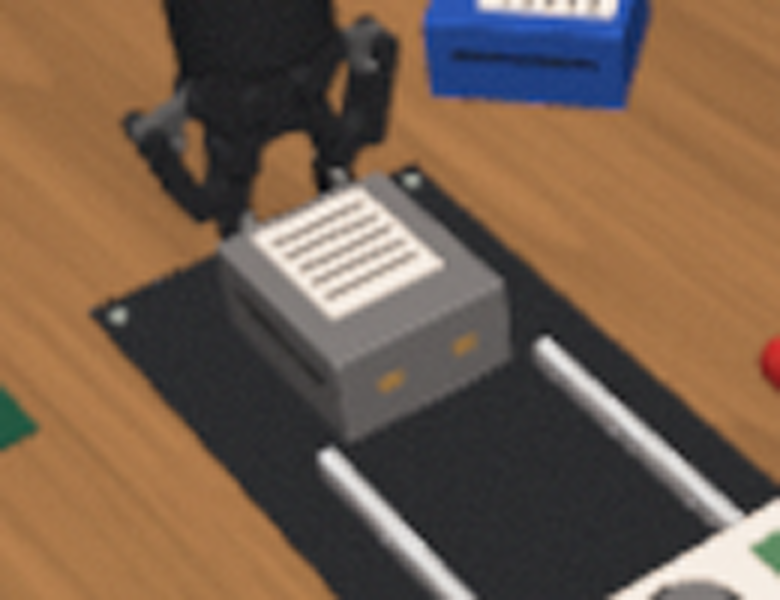

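View pics/t6.png

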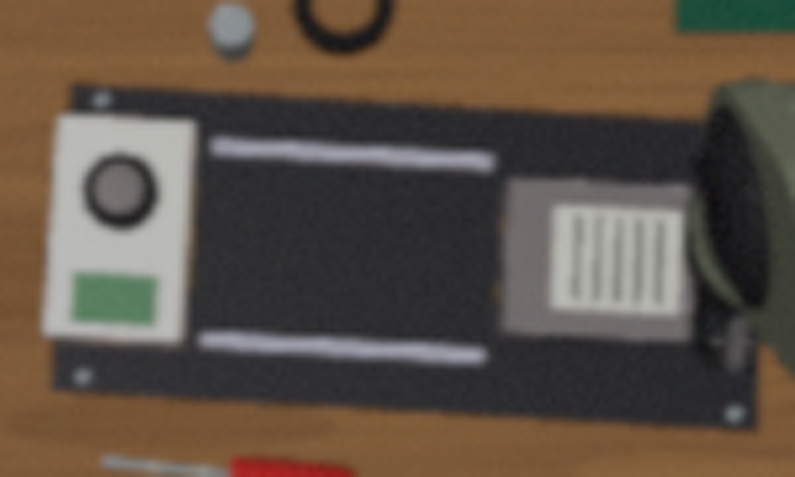

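```bash
python3 -c "
from rel import *
run([(506,176),None,(693,341),(499,332)],[(338,363),(220,243),(378,173),(507,287),(350,440),(512,358)])"
```

```text
dock top [551.607  37.033   1.512] [0.7, -0.6, 0.6, 0.5, -0.4, 0.5, -0.1, -0.4, 0.5, -0.3, -0.3, -0.1, 0.6, -0.1, -0.5, 0.0, -0.4, 0.5, -0.7, -0.1]
dock scene [554.307  40.641   1.511]
top [ 542.2   -102.495    1.526] in dock -139.8 1.2 0.0139 [0.1, 0.1, -0.6, -0.1, 0.5, 0.0]
scene [ 543.149 -103.019    1.512] in dock -144.1 2.6 0.0009 [-0.3, 0.5, -0.9, -0.2, 0.5, -1.0, 0.2, -1.0, 0.0, 1.0, 0.6, 0.4]
```

Pack at about y = +1.5 to 2 mm, square and about 7 mm clear. I'll continue with a tiny heading trim.

Call:
jog_arm:
  deltas:
    - [[0.004, 0, 0], [0, 0, 0.005], 0.5]
    - [[0.006, 0, 0], [0, 0, 0.005], 0.5]
    - [[0.007, 0, 0], [0, 0, 0], 0.5]
    - [[0.007, 0, 0], [0, 0, 0], 0.5]
    - [[0.007, 0, 0], [0, 0, 0], 0.5]
    - [[0.007, 0, 0], [0, 0, 0], 0.5]
    - [[0.007, 0, 0], [0, 0, 0], 0.5]
    - [[0.007, 0, 0], [0, 0, 0], 0.5]
    - [[0.006, 0, 0], [0, 0, 0], 0.5]
    - [[0.003, 0, 0], [0, 0, 0], 0.5]

```text
time: 13.1
position: [543.6, -107.5, 34.3]
tcp_rot: [0.729, 0.684, 0.0, -0.0]
ft_force: [-1.0, -2.6, -1.2]
width: 0.497
```

```bash
python3 -c "
from w import *
delta(-145,0,34)
snap('scene',(160,135,290,235),6,'s7')
snap('top',(200,130,350,220),5.3,'t7')"
```

```text
t 13.1 pos [ 543.6 -107.5   34.3] dock -146.3 0.7 yaw 1.5065 z [-0.  0. -1.] F [-1.  -2.6 -1.2] w 0.5 j [ 0.32  0.74 -0.33  1.91  0.42  0.56 -0.35]
tool delta mm [1.3 0.6 0.3]
```

View pics/s7.png

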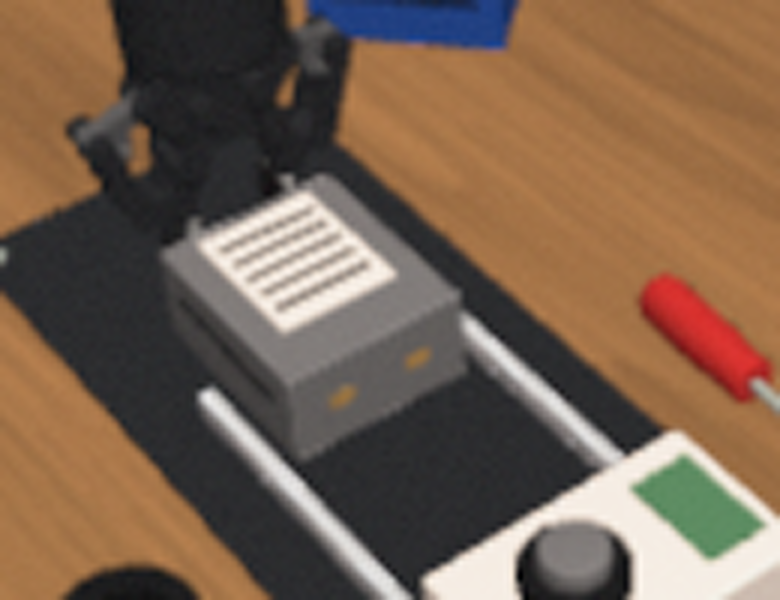

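View pics/t7.png

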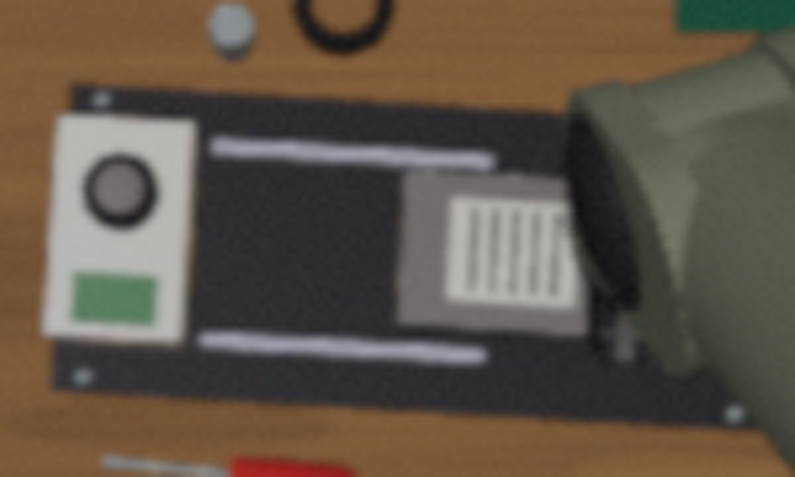

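```bash
python3 -c "
from rel import *
run([(404,168),None,(587,334),(397,324)],[(285,385),(163,258),(325,175),(460,293),(298,460),(468,365)],os_=(160,135))"
```

```text
dock top [551.607  37.033   1.512] [0.7, -0.6, 0.6, 0.5, -0.4, 0.5, -0.1, -0.4, 0.5, -0.3, -0.3, -0.1, 0.6, -0.1, -0.5, 0.0, -0.4, 0.5, -0.7, -0.1]
dock scene [554.307  40.641   1.511]
top [546.683 -42.064   1.519] in dock -79.3 0.3 0.007 [0.1, 0.1, -0.2, -0.1, 0.1, 0.0]
scene [548.733 -42.13    1.52 ] in dock -83.0 0.6 0.0086 [0.5, -0.1, -1.2, -1.1, -0.0, -0.8, 0.4, -0.2, 0.3, 0.7, -0.1, 1.1]
```

Call:
jog_arm:
  deltas:
    - [[0.004, 0, 0], [0, 0, -0.002], 0.5]
    - [[0.006, 0, 0], [0, 0, -0.002], 0.5]
    - [[0.007, 0, 0], [0, 0, 0], 0.5]
    - [[0.007, 0, 0], [0, 0, 0], 0.5]
    - [[0.007, 0, 0], [0, 0, 0], 0.5]
    - [[0.007, 0, 0], [0, 0, 0], 0.5]
    - [[0.007, 0, 0], [0, 0, 0], 0.5]
    - [[0.007, 0, 0], [0, 0, 0], 0.5]
    - [[0.006, 0, 0], [0, 0, 0], 0.5]
    - [[0.004, 0, 0], [0, 0, 0], 0.5]

```text
time: 14.2
position: [547.5, -45.8, 34.3]
tcp_rot: [0.728, 0.685, 0.0, -0.0]
ft_force: [0.7, -3.8, 2.3]
width: 0.502
```

```bash
python3 -c "
from w import *
delta(-20,0,34)
snap('scene',(180,145,310,245),6,'s8')
snap('top',(200,130,350,220),5.3,'t8')"
```

```text
t 14.2 pos [547.5 -45.8  34.3] dock -84.5 0.5 yaw 1.5101 z [ 0.  0. -1.] F [ 0.7 -3.8  2.3] w 0.5 j [ 0.21  0.73 -0.32  1.92  0.41  0.55 -0.45]
tool delta mm [64.5  0.3  0.3]
```

View pics/s8.png

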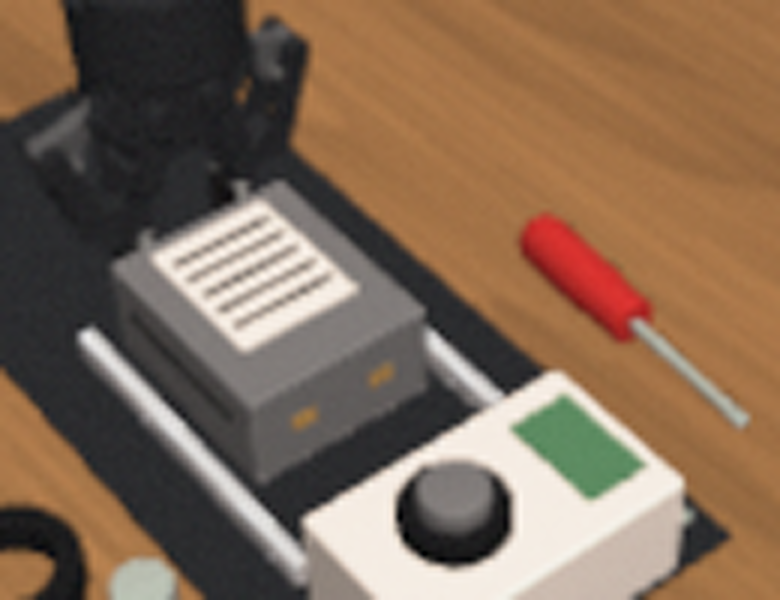

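View pics/t8.png

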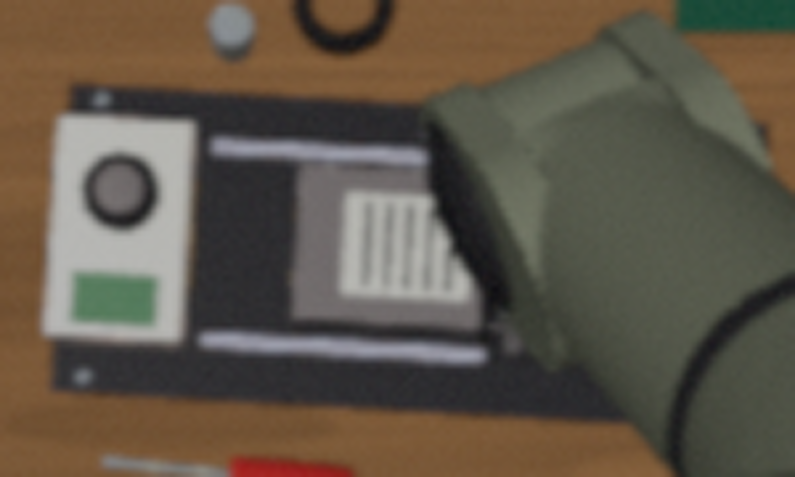

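```bash
python3 -c "
from rel import *
run([(297,162),None,(481,327),(291,318)],[(245,400),(113,266),(278,180),(425,312),(262,480),(428,390)],os_=(180,145))"
```

```text
dock top [551.607  37.033   1.512] [0.7, -0.6, 0.6, 0.5, -0.4, 0.5, -0.1, -0.4, 0.5, -0.3, -0.3, -0.1, 0.6, -0.1, -0.5, 0.0, -0.4, 0.5, -0.7, -0.1]
dock scene [554.307  40.641   1.511]
top [550.65   20.306   1.527] in dock -16.8 -0.0 0.0146 [0.2, 0.1, -0.3, -0.2, 0.1, 0.1]
scene [551.617  18.857   1.509] in dock -21.9 1.4 -0.0018 [0.5, 1.1, -0.8, -0.7, 0.5, -0.7, 0.3, -0.7, -0.8, 1.0, 0.2, -0.4]
```

Call:
jog_arm:
  deltas:
    - [[0.004, 0, 0], [0, 0, 0], 0.5]
    - [[0.006, 0, 0], [0, 0, 0], 0.5]
    - [[0.006, 0, 0], [0, 0, 0], 0.5]
    - [[0.006, 0, 0], [0, 0, 0], 0.5]
    - [[0.006, 0, 0], [0, 0, 0], 0.5]
    - [[0.006, 0, 0], [0, 0, 0], 0.5]
    - [[0.006, 0, 0], [0, 0, 0], 0.5]
    - [[0.006, 0, 0], [0, 0, 0], 0.5]
    - [[0.004, 0, 0], [0, 0, 0], 0.5]
    - [[0.002, 0, 0], [0, 0, 0], 0.5]

```text
time: 15.3
position: [550.6, 6.0, 34.3]
tcp_rot: [0.728, 0.685, 0.0, -0.0]
ft_force: [-0.7, -1.6, -0.2]
width: 0.503
```

```bash
python3 -c "
from w import *
delta(-20,0,34)
snap('scene',(190,165,320,265),6,'s9')
snap('top',(200,130,350,220),5.3,'t9')"
```

```text
t 15.3 pos [550.6   6.   34.3] dock -32.6 0.4 yaw 1.5102 z [-0.  0. -1.] F [-0.7 -1.6 -0.2] w 0.5 j [ 0.11  0.73 -0.31  1.92  0.4   0.55 -0.54]
tool delta mm [12.6  0.4  0.3]
```

View pics/s9.png

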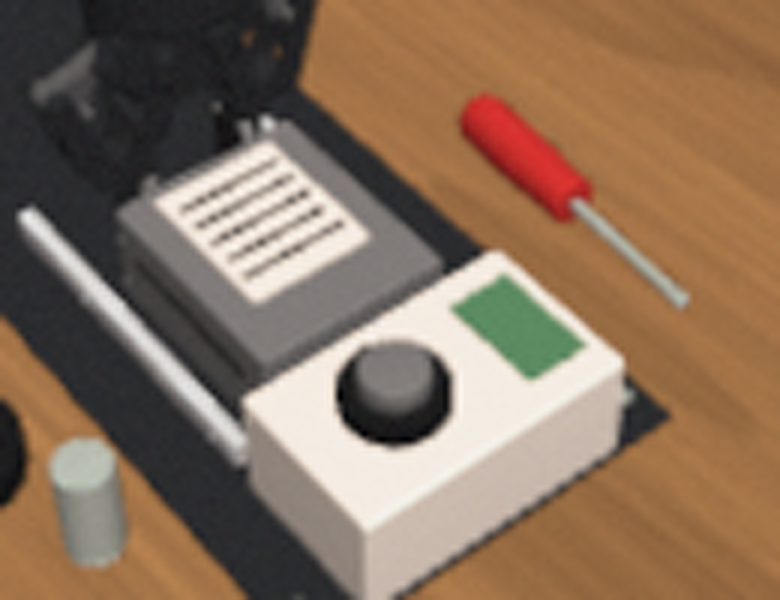

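View pics/t9.png

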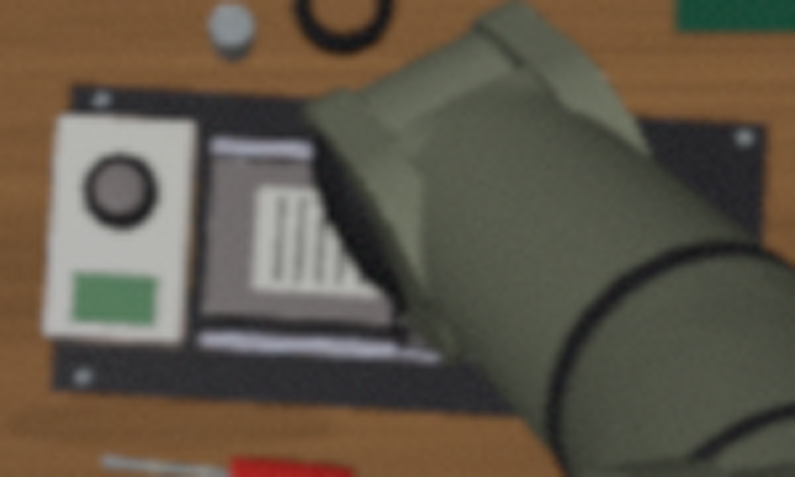

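About 10-12 mm left; slow rows until the force rises.

Call:
jog_arm:
  deltas:
    - [[0.003, 0, 0], [0, 0, 0], 0.5]
    - [[0.002, 0, 0], [0, 0, 0], 0.5]
    - [[0.002, 0, 0], [0, 0, 0], 0.5]
    - [[0.001, 0, 0], [0, 0, 0], 0.5]

```text
time: 15.8
position: [551.1, 13.5, 34.3]
tcp_rot: [0.728, 0.685, -0.0, 0.0]
ft_force: [0.5, -4.0, 0.8]
width: 0.498
```

Call:
jog_arm:
  deltas:
    - [[0.001, 0, 0], [0, 0, 0], 0.5]
    - [[0.001, 0, 0], [0, 0, 0], 0.5]

```text
time: 16.0
position: [551.2, 15.3, 34.3]
tcp_rot: [0.728, 0.685, -0.0, 0.0]
ft_force: [0.5, -4.3, 2.0]
width: 0.498
```

Call:
jog_arm:
  deltas:
    - [[0.001, 0, 0], [0, 0, 0], 0.5]
    - [[0.0005, 0, 0], [0, 0, 0], 0.5]

```text
time: 16.2
position: [551.3, 16.9, 34.3]
tcp_rot: [0.728, 0.685, -0.0, 0.0]
ft_force: [0.0, -4.4, 2.0]
width: 0.498
```

Call:
jog_arm:
  deltas:
    - [[0.001, 0, 0], [0, 0, 0], 0.5]
    - [[0.0005, 0, 0], [0, 0, 0], 0.5]

```text
time: 16.4
position: [551.4, 18.0, 34.3]
tcp_rot: [0.728, 0.685, -0.0, 0.0]
ft_force: [0.6, -8.5, 3.4]
width: 0.502
```

Call:
jog_arm:
  deltas:
    - [[0.001, 0, 0], [0, 0, 0], 0.5]
    - [[0.0005, 0, 0], [0, 0, 0], 0.5]

```text
time: 16.6
position: [551.4, 18.0, 34.3]
tcp_rot: [0.729, 0.685, -0.001, 0.001]
ft_force: [-0.5, -16.3, 4.6]
width: 0.502
```

Call:
jog_arm:
  deltas:
    - [[0.001, 0, 0], [0, 0, 0], 0.5]
    - [[0.0005, 0, 0], [0, 0, 0], 0.5]

```text
time: 16.8
position: [551.4, 18.0, 34.3]
tcp_rot: [0.729, 0.684, -0.002, 0.001]
ft_force: [-0.8, -23.6, 6.3]
width: 0.502
```

The force rose from 4 to 24 N with the position stuck at y = 18.0, so the pack is against the tester. Back off and lift.

Call:
jog_arm:
  deltas:
    - [[-0.003, 0, 0], [0, 0, 0], 0.5]
    - [[-0.01, 0, 0], [0, 0, 0], 0.5]
    - [[-0.02, 0, 0], [0, 0, 0], 0.5]
    - [[-0.02, 0, 0], [0, 0, 0], 0.5]
    - [[0, 0, -0.03], [0, 0, 0], 0.3]
    - [[0, 0, -0.035], [0, 0, 0], 0]
    - [[0, 0, -0.035], [0, 0, 0], 0]
    - [[-0.03, 0, -0.03], [0, 0, 0], 0]
    - [[-0.03, 0, 0], [0, 0, 0], 0]
    - [[-0.03, 0, 0], [0, 0, 0], 0]

```text
time: 17.8
position: [543.1, -122.5, 165.4]
tcp_rot: [0.728, 0.685, 0.001, 0.001]
ft_force: [0.1, 0.4, -1.0]
width: 0.002
```

```bash
python3 -c "
from w import *
where()
c=snap('scene',(190,165,320,265),6,'s10')
for k in tip_of(c,'test_key_top')[:3]: print(k['conf'],k['uv'],ray(c,k['uv'],70))
c=snap('top',(200,130,350,220),5.3,'t10')
for k in tip_of(c,'test_key_top')[:3]: print(k['conf'],k['uv'],ray(c,k['uv'],70))"
```

```text
t 17.8 pos [ 543.1 -122.5  165.4] dock -161.3 0.3 yaw 1.5103 z [ 0.002 -0.    -1.   ] F [ 0.1  0.4 -1. ] w 0.0 j [ 0.41  0.54 -0.41  1.84  0.29  0.82 -0.2 ]
0.7 [258.0, 225.4] [570.40222119 173.28590329  70.        ]
0.42 [220.0, 166.0] [578.66998095 183.41654561  70.        ]
```

View pics/s10.png

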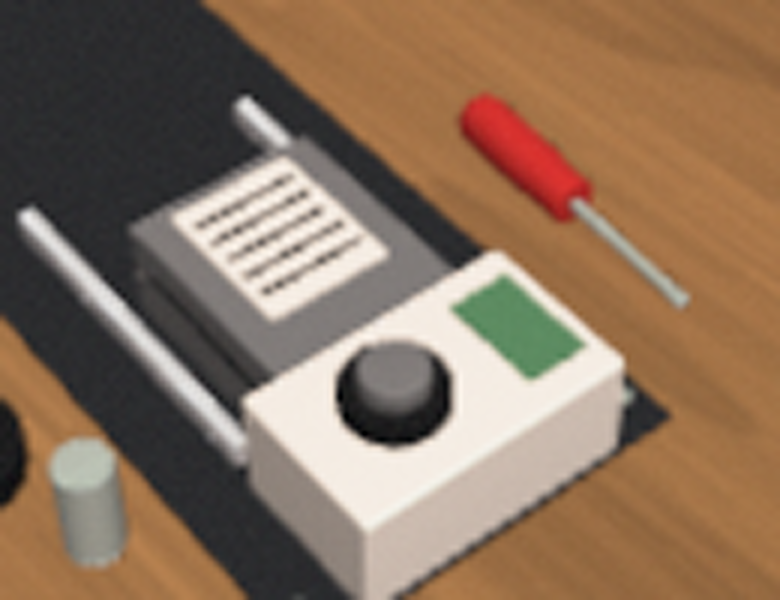

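View pics/t10.png

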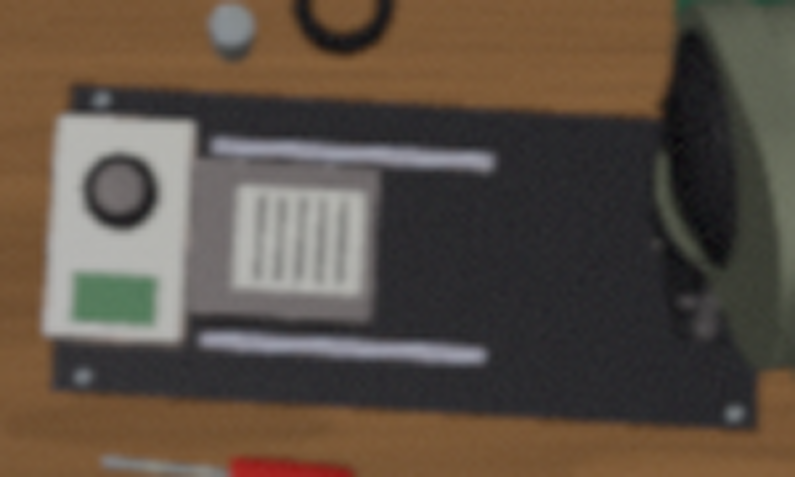

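```bash
python3 -c "
from w import *
from fit import cv
t=dict(np.load('top.npz'));s=dict(np.load('scene.npz'))
a=cv((120,189),5.3,(200,130));b=cv((397,370),6,(190,165))
def P(c): return c['mtx']@np.c_[c['R'],c['t']]
X=cv2.triangulatePoints(P(t),P(s),a.reshape(2,1),b.reshape(2,1));print((X[:3]/X[3]).ravel())
for z in(66,70,75,80):
  for c,u in((t,a),(s,b)):
    p=ray(c,u,z);cc,sn=np.cos(1.512),np.sin(1.512);d=p[:2]-np.array(D[:2]);print(z,p.round(1),'dock',(cc*d[0]+sn*d[1]).round(1),(-sn*d[0]+cc*d[1]).round(1))
"
python3 -c "
from rel import *
run([(195,157),(380,170),(372,322),(189,310)],[None,(130,230),(304,137),None],os_=(190,165))"
```

```text
[579.86190008 176.15292562  76.94662426]
66 [581.6 176.8  66. ] dock 139.8 -20.5
66 [573.7 169.2  66. ] dock 131.7 -13.1
70 [581.  176.6  70. ] dock 139.5 -19.9
70 [575.9 171.7  70. ] dock 134.4 -15.2
75 [580.2 176.2  75. ] dock 139.1 -19.2
75 [578.7 175.   75. ] dock 137.7 -17.8
80 [579.4 175.9  80. ] dock 138.7 -18.4
80 [581.5 178.2  80. ] dock 141.1 -20.4
dock top [551.607  37.033   1.512] [0.7, -0.6, 0.6, 0.5, -0.4, 0.5, -0.1, -0.4, 0.5, -0.3, -0.3, -0.1, 0.6, -0.1, -0.5, 0.0, -0.4, 0.5, -0.7, -0.1]
dock scene [554.307  40.641   1.511]
top [553.48   81.494   1.51 ] in dock 44.5 0.7 -0.0021 [0.0, -0.1, 0.4, -0.5, 0.3, 0.2, -0.7, 0.4]
scene [556.948  86.427   1.519] in dock 45.9 0.1 0.0082 [-0.1, 0.1, 0.2, -0.2]
```

Call:
jog_arm:
  deltas:
    - [[0.03, 0, 0], [0, 0, 0], 0]
    - [[0.03, 0, 0], [0, 0, 0], 0]
    - [[0.03, 0, 0], [0, 0, 0], 0]
    - [[0.03, 0, 0], [0, 0, 0], 0]
    - [[0.03, 0, 0], [0, 0, 0], 0]
    - [[0.03, 0.005, 0], [0, 0, 0], 0]
    - [[0.03, 0.005, 0], [0, 0, 0], 0]
    - [[0.03, 0.005, 0], [0, 0, 0], 0]
    - [[0.03, 0.004, 0], [0, 0, 0], 0]
    - [[0.03, 0, 0], [0, 0, 0], 0]

```text
time: 19.0
position: [579.9, 179.5, 164.1]
tcp_rot: [0.728, 0.686, 0.0, -0.0]
ft_force: [0.5, -0.7, -0.6]
width: 0.001
```

Call:
jog_arm:
  deltas:
    - [[0, 0, 0.02], [0, 0, 0], 0]
    - [[0, 0, 0.025], [0, 0, 0], 0]
    - [[0, 0, 0.01], [0, 0, 0], 0]
    - [[0, 0, 0], [0, 0, 0], 0]

```text
time: 19.4
position: [579.1, 177.5, 108.1]
tcp_rot: [0.728, 0.686, -0.001, -0.001]
ft_force: [-0.4, 0.2, 0.5]
width: -0.0
```

```bash
python3 -c "
from w import *
p,R=where(); print(R.T@(np.array([580,176,91])-p))
snap('scene',(190,165,320,265),6,'s11')
snap('top',(200,130,350,220),5.3,'t11')"
```

```text
t 19.4 pos [579.1 177.5 108.1] dock 140.3 -18.0 yaw 1.5109 z [-0.002 -0.    -1.   ] F [-0.4  0.2  0.5] w -0.0 j [-0.13  0.69 -0.39  1.74  0.35  0.78 -0.75]
[-1.42058723  1.03432301 17.13443731]
```

View pics/s11.png

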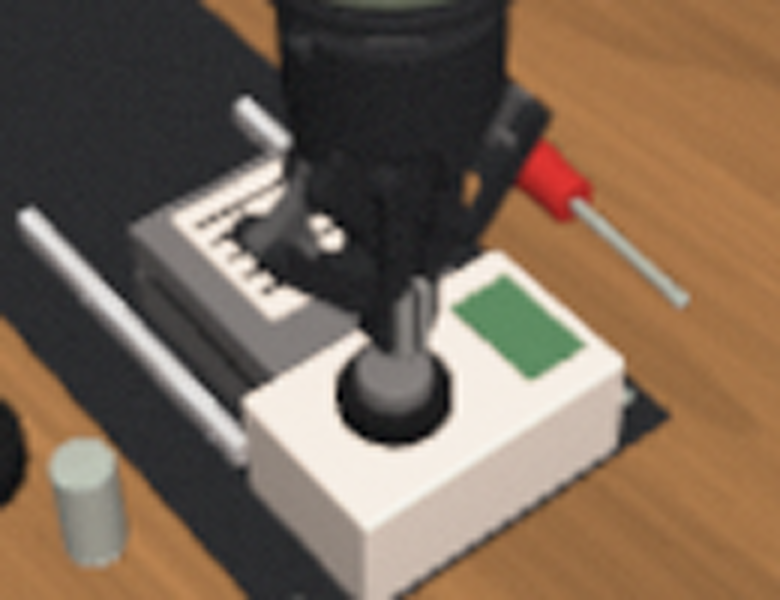

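Closed fingertips are above the key, whose cap is at crop (397,370). Slow press, watching Fz.

Call:
jog_arm:
  deltas:
    - [[-0.001, 0.001, 0.005], [0, 0, 0], 0]
    - [[0, 0, 0.004], [0, 0, 0], 0]
    - [[0, 0, 0.003], [0, 0, 0], 0]
    - [[0, 0, 0.002], [0, 0, 0], 0]

```text
time: 19.9
position: [581.1, 175.8, 95.2]
tcp_rot: [0.728, 0.685, 0.0, 0.0]
ft_force: [-0.6, -0.8, 1.2]
width: 0.0
```

Call:
jog_arm:
  deltas:
    - [[0, 0, 0.002], [0, 0, 0], 0]
    - [[0, 0, 0.001], [0, 0, 0], 0]

```text
time: 20.1
position: [581.1, 175.8, 92.2]
tcp_rot: [0.728, 0.685, -0.0, 0.0]
ft_force: [-0.6, -0.6, 2.9]
width: 0.001
```

Call:
jog_arm:
  deltas:
    - [[0, 0, 0.002], [0, 0, 0], 0]
    - [[0, 0, 0.001], [0, 0, 0], 0]

```text
time: 20.3
position: [581.2, 175.8, 89.7]
tcp_rot: [0.728, 0.685, 0.0, 0.0]
ft_force: [-6.4, -3.2, 23.7]
width: -0.002
```

Call:
jog_arm:
  deltas:
    - [[0, 0, 0.002], [0, 0, 0], 0]
    - [[0, 0, 0.001], [0, 0, 0], 0]

```text
time: 20.5
position: [581.5, 175.9, 88.9]
tcp_rot: [0.728, 0.685, 0.0, 0.001]
ft_force: [-18.4, -8.7, 62.2]
width: -0.002
```

It bottomed out: a ~4 N spring stage from about z 95, then a hard stop at about z 89.7, which gives ~6 mm travel. Release.

Call:
jog_arm:
  deltas:
    - [[0, 0, -0.003], [0, 0, 0], 0]
    - [[0, 0, -0.005], [0, 0, 0], 0]
    - [[0, 0, -0.01], [0, 0, 0], 0]
    - [[0, 0, -0.03], [0, 0, 0], 0]
    - [[0, 0, -0.04], [0, 0, 0], 0]
    - [[-0.03, 0, -0.02], [0, 0, 0], 0]
    - [[-0.04, 0, 0], [0, 0, 0], 0]
    - [[-0.04, 0, 0], [0, 0, 0], 0]
    - [[-0.04, 0, 0], [0, 0, 0], 0]
    - [[-0.04, 0, 0], [0, 0, 0], 0]

```text
time: 21.5
position: [569.2, -15.2, 194.8]
tcp_rot: [0.728, 0.685, 0.0, 0.0]
ft_force: [0.9, -0.0, 0.5]
width: -0.005
```

Call:
jog_arm:
  deltas:
    - [[-0.04, 0, 0], [0, 0, 0], 0]
    - [[-0.04, 0, 0], [0, 0, 0], 0]
    - [[-0.04, 0, 0], [0, 0, 0], 0]
    - [[0, 0, 0], [0, 0, 0], 0]
    - [[0, 0, 0], [0, 0, 0], 0]

```text
time: 22.0
position: [562.1, -134.1, 194.5]
tcp_rot: [0.729, 0.685, 0.0, -0.0]
ft_force: [0.0, 1.3, -0.8]
width: 0.0
```

```bash
python3 -c "
from w import *
where()
snap('scene',(190,165,320,265),6,'s12')
snap('top',(200,130,350,220),5.3,'t12')"
```

```text
t 22.0 pos [ 562.1 -134.1  194.5] dock -171.7 -19.3 yaw 1.5082 z [ 0.  0. -1.] F [ 0.   1.3 -0.8] w 0.0 j [ 0.42  0.53 -0.41  1.76  0.26  0.9  -0.16]
```

View pics/s12.png

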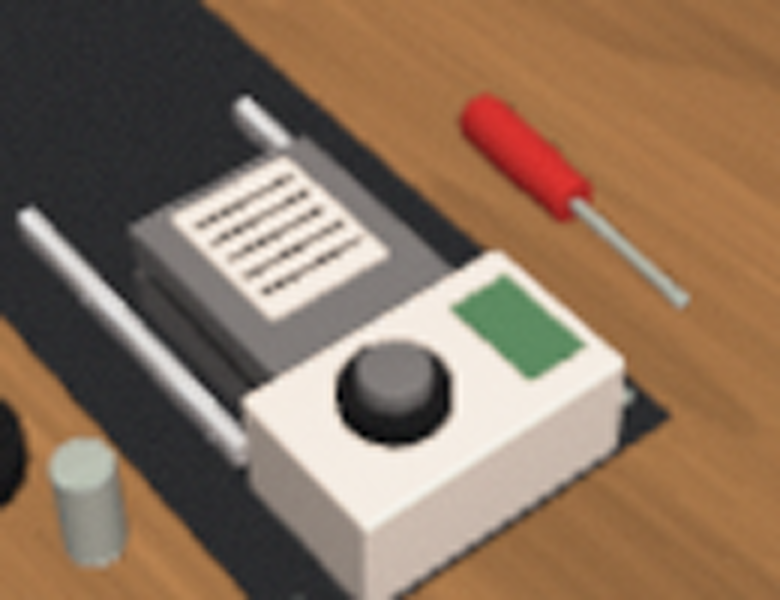

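View pics/t12.png

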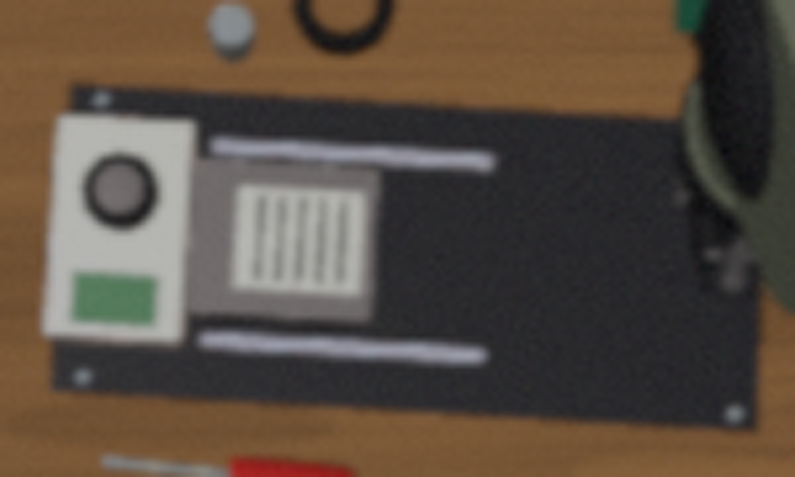

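The key is back up, looking the same as before. The pack is flush with the tester and both rails show gaps. The bystanders in view haven't moved. Handing in.

```bash
python3 -c "
from rig import *
print(job.job_done())"
```

```text
the job is handed in; nothing more can be done
None
```

The battery pack is home against the tester, and the test key was pressed fully down and came back up. I handed the job in at about 22 s; it reports no verdict.

**What I did:**
- I squared and centred the pack with a sideways push on its far side, before the rails.
- I then pushed it from behind with two fingertips. They stayed about 20 mm or more above the bench, so above the rail tops.
- It stopped when the push force rose from 4 to 24 N with no further movement.
- I backed off and pressed the key with closed fingers. It gave through a soft spring stage to a hard stop after about 6 mm, and I released it.

**Last checks:**
- **Pack position:** the top camera puts it at dock x = 44.5, y = +0.7 mm and -0.002 rad. The scene camera, with only two corners in view, puts it at x = 45.9, y = +0.1 mm and +0.008 rad.
- **Rails:** gaps show on both sides of the pack, and the largest offset I measured inside the lane was 1.4 mm of the 9 mm free.
- **After release:** the key looks as it did before, and the arm is clear. The cell and screwdriver are unmoved. The mouse, jar and the rest of the tape roll were outside the final crops, but the arm never went near them.

**Disagreements and slips:**
- The cameras differ by 2 to 5 mm in absolute position, so I judged the pack relative to the dock within each picture.
- The key press peaked at 62 N on the wrist, more than needed but below the 120 N limit.
- I made one move in the wrong direction early on, at a safe height and touching nothing.

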